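# Loosen a knurled locking collar two turns and lower the post

### The arm

A 7-joint arm with a two-finger parallel gripper is mounted at the origin on a cart in front of the work surface, level with it; the furniture and walls round the work are solid. World frame = base frame: x ahead of the robot, y to its left, z up, the work surface at z = 0. Lengths are in m, angles in rad, forces in N, time in s.
With the tool pointing down it reaches from about 0.4 to 0.925 m from the base axis. Payload 5.6 kg.
Tool frame: the origin (TCP) lies at the very end of the fingers, on their centre line; the grasp point (between the pads) lies 19 mm behind it (hold_point_z is the distance from the TCP to the grasp point, in m); z points along the fingers, y is the line along which they close (so a half turn about z gives the same grasp; the last joint's range is limited). The gripper opens to 85 mm and grips with 20 to 120 N. Pads are 22 mm wide; open, the fingers measure 114 mm over their backs; the gripper's body (76 mm by 85 mm) begins 54 mm behind the grasp point. The pads swing forward as they close: fully open they stand 13 mm farther back than shut.
Start: joints at [-1.358, 0.468, -0.012, 1.603, 0.006, 1.071, -0.056], TCP at [0.165, 0.629, 0.195] pointing down, gripper open.
Joint ranges: [-2.53, 2.53], [-0.31, 2.02], [-1.57, 1.55], [0.28, 2.44], [-1.29, 4.43], [0.15, 1.84], [-2.92, 2.92]. Speed limits (rad/s): [2.57, 2.57, 3.14, 3.14, 3.14, 3.14, 3.14].

### API

Orientations are given as a rotation vector (axis times angle).
In Python, from cell import movep, move_straight, move_j, gripper_open, grab, hold, inverse_kinematics, sense, snapshot, PlanningError, finish_job, hold_point_z gives the robot as it stands. The module is installed in compiled form; this text tells all that it offers. Calls block until the motion is done:
- movep(position, orientation): joint-space move of the TCP to a pose.
- move_straight(position, attitude=None, max_speed=0.15, f_stop=None): straight line of the TCP; attitude=None keeps the orientation; max_speed is the mean speed in m/s. With f_stop (N) it stops when the force on the tool has changed by that much, and returns True; else False.
- move_j(angles): joint-space move.
- gripper_open() and grab(grip_force=None): open the fingers fully, or close them until they stop; grip_force is the grip in N (None keeps the last).
- hold(seconds).
- inverse_kinematics(position, orientation): joint angles nearest the present ones, or None.
- sense(): the state.
- snapshot(name): name is "side" or "top" or "wrist"; returns a dict with "frame" (420x560x3 uint8, red, green, blue), "intrinsics" (3x3 intrinsics, pixels), "R" (3x3) and "t" (3): a world point X has camera coordinates R X + t. Camera axes: x right, y down, z forward; pixel columns grow to the right and rows downward; lengths in m; the calibration is good to about 2 mm. A picture is of the moment at which its call begins. There is no depth.
A pose or a line that the arm cannot do raises PlanningError and nothing moves.
- finish_job(): hands the job in; it is judged then, once.
The state is a dict: "time": time; "joint_pos": joint angles; "qvel": joint speeds; "tau": joint torques, N m; "position": TCP position; "eef_rot": TCP orientation; "wrist_force": force on the tool from outside, world axes, zero at the start; "moment": the same for the moment, N m; "gripper_width": opening from 0.0 (shut) to 1.0 (fully open); "finger_force": force on a finger pad.
Only numpy, scipy, OpenCV 4.12 (cv2) and the standard library are available. Lean on these libraries where they do the work, as an engineer would, in place of code of your own. Each camera call takes 0.05 s, during which the arm holds its last target. There are 200 camera calls.

### The job

The black knurled locking collar on the height stand behind the laptop has already been cracked open by less than a quarter turn from tight, where its white mark stood over the yellow index line. Roll a fingertip along its rim, gripping nothing, to loosen it anticlockwise (seen from above) until it is two full turns from tight, that is until the white mark comes round to the index line for the second time; stop there. Only then push the red-capped post straight down with a fingertip until it is fully home, and leave the two specimen pots beside it where they are.

Things in the scene. Friction and masses are not known exactly. Their poses are not given: they have to be found in the camera images.
- collar (a joint): turn of the black locking collar in rad: 0 = tight (hard stop, white mark over the yellow index line), growing as it loosens, anticlockwise from above; 12.57 = two full turns open; limit 18. It starts 0.1 to 1.4 open, turns about a fixed vertical axis against a steady drag of 0.06 N m (1.3 N at the rim), stays where it is left and rises 2.5 mm a turn
- collar_center (a point): centre of the collar, on its axis, half-way up: a disc 94 mm across its 30 upright rim ridges (these 2.5 mm proud), 24 mm thick. About 262 mm above the work surface, rising as it loosens; this point's axes do not turn with it. All round the rim is free for a finger; only the index tab lies beneath, 17 mm under the tight collar
- collar_mark (a point): outer end of the white radial mark on the collar's top face (it runs on down the rim), 43 mm from the axis; turns with the collar
- index_tip (a point): outer end of the yellow index line, on a flat fixed tab that sticks out below the collar, 71 mm from the collar's axis, 233 mm above the work surface
- post (a joint): how far the post is pressed down, in m: 0 = raised as found, 0.020 = fully home against its stop. It needs about 5 N of straight downward push, and stays where it is left
- post_top (a point): centre of the top of the red cap (32 mm across, 9 mm high) on the steel post (20 mm thick) that comes up through the middle of the collar; it lies on the collar's axis, 303 mm above the work surface when raised and 283 mm when fully home
- stand_foot (a point): centre of the underside of the fixed height stand that carries collar and post: a dark round foot 80 mm across and 15 mm high and a 28 mm aluminium sleeve, just behind the screen of the open laptop. The collar stands clear above the screen, whose upper edge is 220 mm above the work surface
- pot_left_mid (a point): centre of a loose specimen pot with a yellow lid, 49 mm across and 65 mm high, left of the stand's foot; to be left alone
- pot_right_mid (a point): centre of a loose specimen pot with a red lid, 49 mm across and 65 mm high, right of the stand's foot; to be left alone

How it is judged:
By the outcome, as a careful person would: the job done as asked, in the order asked, and still so for the second after the job is handed in, with the robot touching nothing.
It also fails if it takes over 72 s, if anything falls off the work surface, if the arm or the gripper's body presses on something with over 40 N, if the wrist force passes 120 N, or if a joint passes its speed limit or range.

## Working session

There is one attempt and no reset: what is moved stays moved. The work goes in short steps, each a Python script; the robot and the scene stay as the last script left them, time stands still between calls to the robot, and variables do not carry over. Pictures are saved under pics/ and viewed, at most 10 in all, crops included, and the job is handed in when it is done.

```bash
mkdir -p pics
python3 - <<'E'
from cell import *
import cv2,numpy as np
for n in ("side","top"):
    s=snapshot(n); cv2.imwrite(f"pics/{n}0.png",s["frame"][:,:,::-1]); np.savez(f"{n}0.npz",**s)
    print(n,s["intrinsics"].tolist(),s["R"].round(3).tolist(),s["t"].round(3).tolist())
s=sense();print(s["time"],s["position"],s["eef_rot"],hold_point_z,s["wrist_force"])
E
```

```text
side [[427.5460853615971, 0.0, 282.6179741700985], [0.0, 427.5460853615971, 205.73802279942174], [0.0, 0.0, 1.0]] [[0.777, 0.63, -0.006], [0.559, -0.693, -0.455], [-0.29, 0.35, -0.891]] [-0.456, -0.404, 1.284]
top [[466.23992885560585, 0.0, 269.3751668213678], [0.0, 466.23992885560585, 207.74347324822145], [0.0, 0.0, 1.0]] [[-0.298, -0.954, 0.015], [-0.756, 0.227, -0.614], [0.582, -0.194, -0.789]] [0.095, 0.691, 0.554]
0.1 [0.16439223 0.62828456 0.1938095 ] [-4.00724377e-01 -3.11585862e+00  2.55366468e-03] 0.0187 [ 0.00059252 -0.43225213 -0.00358286]
```

View pics/side0.png

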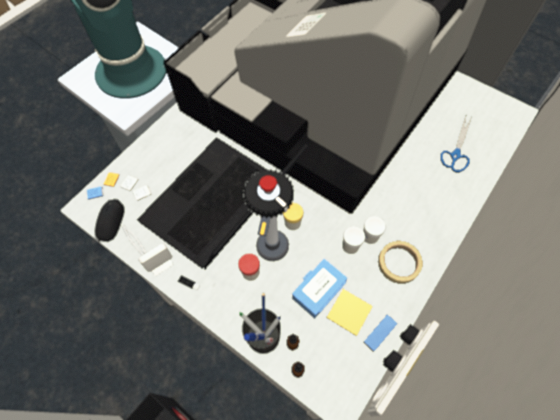

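View pics/top0.png

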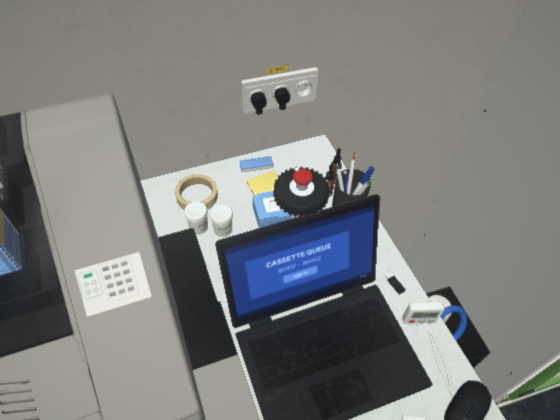

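The side view shows the collar at about (268,193), the red cap at (268,184), the white mark near (281,201) and the yellow index near (263,229). The top view shows the collar at (301,190) and the cap at (302,177). Next I triangulate.

```bash
cat > h.py <<'E'
import numpy as np, cv2
def cam(s):
    return s["intrinsics"]@np.c_[s["R"],s["t"]]
def tri(a,pa,b,pb):
    X=cv2.triangulatePoints(cam(a),cam(b),np.float64(pa).reshape(2,1),np.float64(pb).reshape(2,1)); return (X[:3]/X[3]).ravel()
def plane(s,p,z):
    c=-s["R"].T@s["t"]; d=s["R"].T@np.linalg.inv(s["intrinsics"])@np.r_[p,1.]; return c+d*(z-c[2])/d[2]
def proj(s,X):
    q=cam(s)@np.r_[X,1.]; return q[:2]/q[2]
def blob(s,lo,hi,box):
    x0,y0,x1,y1=box; h=cv2.cvtColor(s["frame"],cv2.COLOR_RGB2HSV)[y0:y1,x0:x1]
    m=cv2.inRange(h,lo,hi); n,_,st,ce=cv2.connectedComponentsWithStats(m)
    return sorted([(int(st[i,4]),(ce[i]+[x0,y0]).round(1).tolist(),(st[i,:4]+[x0,y0,0,0]).tolist()) for i in range(1,n)],reverse=True)[:3]
E
python3 - <<'E'
from h import *
S=dict(np.load("side0.npz"));T=dict(np.load("top0.npz"))
for s in(S,T): print("cam",-s["R"].T@s["t"])
r=(0,130,90),(8,255,255)
a=blob(S,*r,(240,170,300,215));b=blob(T,*r,(280,155,330,200));print(a,b)
P=tri(S,a[0][1],T,b[0][1]);print("cap mid",P)
y=blob(S,(18,100,90),(35,255,255),(240,215,282,250));print("yellow",y)
w=blob(S,(0,0,150),(179,70,255),(245,170,296,214));print("white",w)
w2=blob(T,(0,0,150),(179,70,255),(278,170,325,210));print("whiteT",w2)
I=plane(S,y[0][1],.233);print("index",I)
c=blob(S,(0,0,0),(179,255,60),(235,165,300,220));print("black",c, plane(S,c[0][1],.262))
print("pred top px of foot, idx",proj(S,np.r_[P[:2],0]),proj(S,np.r_[P[:2],.262]),proj(S,np.r_[P[:2],.299]))
o=[]
for n,s,(x0,y0,x1,y1) in(("s",S,(225,150,310,260)),("t",T,(265,150,350,260))):
    o.append(cv2.resize(s["frame"][y0:y1,x0:x1],(int((x1-x0)*4.5),int((y1-y0)*4.5)),interpolation=cv2.INTER_CUBIC)[:,:,::-1])
cv2.imwrite("pics/crop.png",np.hstack(o))
E
```

```text
cam [ 0.95269052 -0.44302519  0.9568601 ]
cam [0.22828796 0.04232876 0.86032332]
[(226, [267.7, 182.4], [259, 175, 19, 17])] [(241, [302.5, 176.4], [293, 169, 20, 16])]
cap mid [ 0.6880767  -0.16551312  0.29953325]
yellow [(56, [262.6, 228.2], [260, 222, 6, 13])]
white [(261, [270.9, 194.8], [257, 184, 29, 23]), (83, [293.3, 187.7], [289, 177, 7, 26]), (7, [277.7, 170.4], [276, 170, 4, 2])]
whiteT [(212, [301.2, 188.8], [290, 180, 24, 16]), (38, [320.9, 171.9], [314, 170, 11, 7]), (25, [280.2, 171.6], [278, 170, 7, 6])]
index [ 0.71719149 -0.21788054  0.233     ]
black [(2111, [260.7, 190.2], [235, 165, 65, 55])] [ 0.67390395 -0.17011132  0.262     ]
pred top px of foot, idx [272.03219025 245.33080704] [268.12894556 192.70354865] [267.38457379 182.6672203 ]
```

View pics/crop.png

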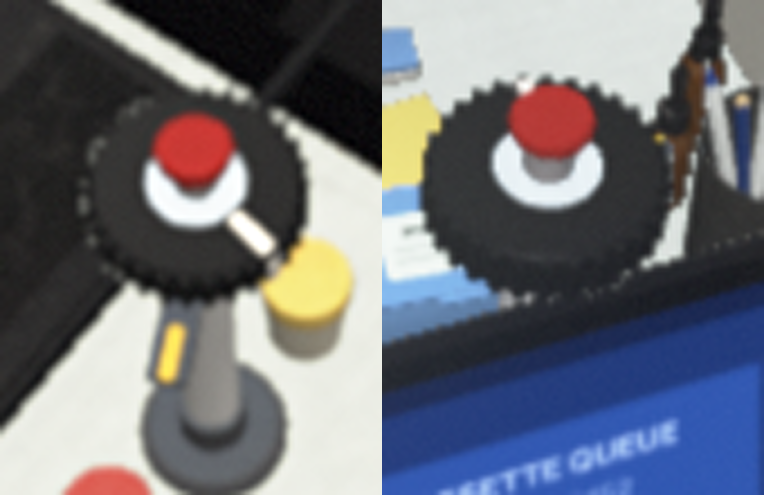

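The left crop shows the mark's outer end at about (285,206) in the side view and the index line's end at about (262,235). The large printer lies on the left, between the start pose and the stand, so I check its extent before moving.

Run:
```python
from h import *
S=dict(np.load("side0.npz"));T=dict(np.load("top0.npz"))
C=np.array([.688,-.1655])
ang=lambda P:np.degrees(np.arctan2(*(P[:2]-C)[::-1]))
for n,p,z in(("mark",(285,205.5),.274),("markin",(276.5,198),.274),("idx",(262.6,228.2),.233),("idxend",(262.3,234.5),.233)):
    P=plane(S,p,z);print(n,P.round(3),ang(P).round(1),np.linalg.norm(P[:2]-C).round(4))
for p in((355,203),(290,170),(170,90),(180,55),(470,70)):
    print("side",p,*[plane(S,p,z)[:2].round(3) for z in(0,.2,.4)])
for p in((235,355),(160,235),(112,95),(150,290),(20,115)):
    print("top",p,*[plane(T,p,z)[:2].round(3) for z in(0,.2,.4)])
from cell import *
from scipy.spatial.transform import Rotation as R
import time
for yaw in range(-180,181,30):
    r=(R.from_euler('z',yaw,degrees=True)*R.from_euler('x',180,degrees=True)).as_rotvec()
    q=inverse_kinematics([.63,-.15,.3],r);print(yaw,None if q is None else np.round(q,2))
```

```text
mark [ 0.733 -0.171  0.274] -7.5 0.0454
markin [ 0.711 -0.169  0.274] -8.9 0.0238
idx [ 0.717 -0.218  0.233] -60.9 0.06
idxend [ 0.725 -0.228  0.233] -59.4 0.0725
side (355, 203) [0.778 0.054] [ 0.814 -0.05 ] [ 0.851 -0.154]
side (290, 170) [0.589 0.027] [ 0.665 -0.071] [ 0.741 -0.169]
side (170, 90) [0.145 0.022] [ 0.314 -0.075] [ 0.483 -0.173]
side (180, 55) [0.068 0.139] [0.253 0.018] [ 0.438 -0.104]
side (470, 70) [0.79  0.639] [0.824 0.413] [0.858 0.187]
top (235, 355) [ 0.548 -0.004] [0.473 0.007] [0.399 0.018]
top (160, 235) [0.86  0.087] [0.713 0.076] [0.566 0.066]
top (112, 95) [1.381 0.14 ] [1.113 0.117] [0.845 0.094]
top (150, 290) [0.73  0.128] [0.613 0.108] [0.496 0.088]
top (20, 115) [1.365 0.388] [1.101 0.307] [0.836 0.227]
-180 [-0.43  0.48  0.89  1.53 -0.38  1.32  2.07]
-150 [-0.37  0.45  0.79  1.52 -0.33  1.3   2.55]
-120 [ 0.95  0.76 -1.32  1.43  0.73  1.5   2.27]
-90 [-0.63  0.7   1.35  1.54 -0.69  1.45 -2.39]
-60 [-0.63  0.7   1.35  1.54 -0.69  1.45 -1.86]
-30 [-0.63  0.7   1.35  1.54 -0.69  1.45 -1.34]
0 [-0.49  0.52  1.    1.53 -0.44  1.33 -1.02]
30 [-0.46  0.5   0.95  1.53 -0.41  1.33 -0.52]
60 [-0.47  0.51  0.97  1.53 -0.42  1.33  0.01]
90 [-0.48  0.51  0.98  1.53 -0.43  1.33  0.54]
120 [-0.49  0.52  0.99  1.53 -0.44  1.33  1.08]
150 [-0.46  0.5   0.94  1.53 -0.41  1.32  1.57]
180 [-0.43  0.48  0.89  1.53 -0.38  1.32  2.07]
```

The mark sits about 53° (0.92 rad) past the index, which fits the stated 0.1–1.4. The printer's top is about 0.43 m high and lies in the way, so I raise the tool to 0.62 m and swing only the base joint.

Run:
```python
from cell import *
from h import *
s=sense();p=s["position"]
move_straight([p[0],p[1],.62],max_speed=.4)
q=np.array(sense()["joint_pos"]);print(q.round(2));q[0]=.236;move_j(q);grab(20)
s=sense();print(s["time"],s["position"],s["eef_rot"],s["wrist_force"],s["gripper_width"],np.round(s["joint_pos"],2))
s=snapshot("wrist");np.savez("w1.npz",**s);cv2.imwrite("pics/w1.png",s["frame"][:,:,::-1])
print("pred",proj(s,[.688,-.1655,.303]),proj(s,[.725,-.228,.233]))
```

```text
Traceback (most recent call last):
cell.PlanningError: the arm cannot follow that straight line within its joint ranges
```

Run:
```python
from cell import *
from h import *
s=sense();p=s["position"];u=p[:2]/np.hypot(*p[:2])
for r in(.4,.5,.6,.65,.7):
  for z in(.45,.5,.55,.6,.65):
    q=inverse_kinematics([*(u*r),z],s["eef_rot"]);print(r,z,None if q is None else np.round(q,2))
```

```text
0.4 0.45 [-1.36 -0.14 -0.03  1.76 -0.    1.53 -0.08]
0.4 0.5 [-1.37 -0.14 -0.03  1.65 -0.    1.63 -0.08]
0.4 0.55 [-1.37 -0.13 -0.02  1.53 -0.    1.74 -0.08]
0.4 0.6 [-1.3  -0.1  -0.08  1.4  -0.01  1.84 -0.07]
0.4 0.65 None
0.5 0.45 [-1.37  0.05 -0.02  1.57  0.    1.52 -0.07]
0.5 0.5 [-1.37  0.05 -0.01  1.47  0.    1.62 -0.07]
0.5 0.55 [-1.37  0.06 -0.01  1.35  0.    1.73 -0.07]
0.5 0.6 [-1.38  0.08  0.    1.22 -0.    1.84 -0.07]
0.5 0.65 None
0.6 0.45 [-1.37  0.25 -0.    1.35  0.    1.55 -0.06]
0.6 0.5 [-1.37  0.25  0.    1.24 -0.    1.66 -0.06]
0.6 0.55 [-1.38  0.26  0.01  1.11 -0.    1.77 -0.05]
0.6 0.6 None
0.6 0.65 None
0.65 0.45 [-1.37  0.35  0.    1.21 -0.    1.58 -0.05]
0.65 0.5 [-1.37  0.35  0.01  1.1  -0.    1.69 -0.05]
0.65 0.55 [-1.38  0.37  0.02  0.97 -0.01  1.81 -0.05]
0.65 0.6 None
0.65 0.65 None
0.7 0.45 [-1.37  0.45  0.01  1.06 -0.01  1.63 -0.04]
0.7 0.5 [-1.37  0.47  0.02  0.94 -0.01  1.74 -0.04]
0.7 0.55 None
0.7 0.6 None
0.7 0.65 None
```

Run:
```python
from cell import *
from h import *
s=sense();p=s["position"];u=p[:2]/np.hypot(*p[:2])
move_straight([p[0],p[1],.5],max_speed=.4)
move_straight([*(u*.45),.58],max_speed=.4)
q=np.array(sense()["joint_pos"]);print(q.round(2));q[0]=.236;move_j(q);grab(20)
s=sense();print(s["time"],s["position"],s["eef_rot"],s["wrist_force"],s["gripper_width"],np.round(s["joint_pos"],2))
s=snapshot("wrist");np.savez("w1.npz",**s);cv2.imwrite("pics/w1.png",s["frame"][:,:,::-1])
print("pred",proj(s,[.688,-.1655,.303]),proj(s,[.725,-.228,.233]))
```

```text
[-1.37 -0.02 -0.02  1.38 -0.    1.79 -0.07]
4.775 [ 0.43031802 -0.12960388  0.5789477 ] [-2.52060394e+00 -1.87362858e+00  1.39513796e-03] [-0.62176512 -0.20203907  0.65687414] 0.0009962444147138749 [ 0.24 -0.02 -0.02  1.38 -0.    1.79 -0.07]
pred [473.08900373 129.20249591] [477.29064601 157.70970319]
```

View pics/w1.png

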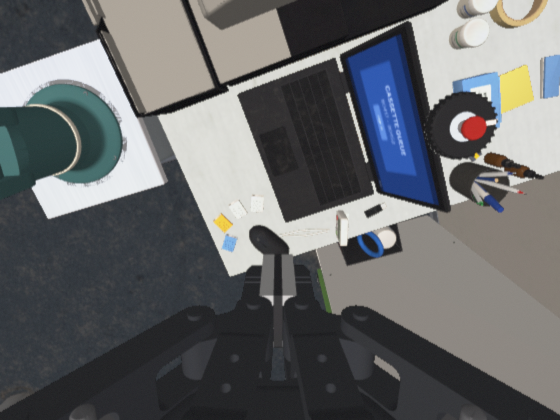

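The wrist view shows the cap at (473,127) against a prediction of (473,129), so the axis is confirmed by a third view. I approach with a corner of the shut fingers and make a short test stroke, tracking the mark.

```bash
cat > r.py <<'E'
from cell import *
from h import *
from scipy.spatial.transform import Rotation as Rot
C=np.array([.688,-.1655]); Z=.253
def att(psi): return (Rot.from_euler('z',psi,degrees=True)*Rot.from_euler('x',180,degrees=True)).as_rotvec()
def pos(phi,R,z=Z): a=np.radians(phi); return [C[0]+R*np.cos(a),C[1]+R*np.sin(a),z]
def frad(phi,b): a=np.radians(phi); f=np.array(sense()["wrist_force"])-b; return f[0]*np.cos(a)+f[1]*np.sin(a), -f[0]*np.sin(a)+f[1]*np.cos(a), f[2]
def mark(z=.275):
    out={}
    for n in("side","top"):
        s=snapshot(n); g=s["frame"].min(2).astype(np.float32)
        th=np.arange(0,360,2)
        v=[np.mean([cv2.getRectSubPix(g,(1,1),tuple(map(float,proj(s,pos(t,r,z)))))[0,0] for r in(.029,.033,.037,.041)]) for t in th]
        i=np.argmax(v); w=np.array(v)*(np.abs((th-th[i]+180)%360-180)<=12); w[w<.5*v[i]]=0
        out[n]=(round(float(np.degrees(np.angle((w*np.exp(1j*np.radians(th))).sum()))),1),int(v[i]))
    return out
def touch(phi,psi,R0=.085,f=3):
    move_straight(pos(phi,R0),att(psi),max_speed=.15); hold(.2)
    b=np.array(sense()["wrist_force"]); hit=move_straight(pos(phi,.045),att(psi),max_speed=.03,f_stop=f)
    p=sense()["position"]; return hit,np.linalg.norm(p[:2]-C),b
def stroke(phi,psi,d,R,b,target=6,step=10,k=1.5e-4,v=.1,log=True):
    for i in range(int(round(d/step))):
        phi+=step;psi+=step
        move_straight(pos(phi,R),att(psi),max_speed=v)
        fr,ft,fz=frad(phi,b); R+=np.clip(k*(fr-target),-.001,.001)
        if log: print(round(phi),f"R{R*1e3:.1f} fr{fr:.1f} ft{ft:.1f} fz{fz:.1f}")
        if fr>35: print("high force");break
    return phi,psi,R
E
python3 - <<'E'
from r import *
print(mark())
for ps in(20,-62): movep(pos(163,.16,.45),att(ps))
print(np.round(sense()["joint_pos"],2))
movep(pos(163,.10,.30),att(-62));print(np.round(sense()["joint_pos"],2))
hit,R,b=touch(163,-62);print(hit,R,b,frad(163,b))
x=stroke(163,-62,30,R-.001,b);print(x,sense()["time"],mark())
np.save("b.npy",b)
s=snapshot("side");t=snapshot("top")
cv2.imwrite("pics/c2.png",np.hstack([cv2.resize(a["frame"][y:y+110,x:x+88],None,fx=4.5,fy=4.5)[:,:,::-1] for a,x,y in((s,225,150),(t,260,140))]))
E
```

```text
{'side': (-8.0, 254), 'top': (-7.8, 138)}
[ 0.11  0.14  0.06  1.47 -0.01  1.53 -2.49]
[ 0.12  0.31  0.06  1.59 -0.02  1.24 -2.46]
False 0.0451294784770248 [ 0.14650156  0.22117068 -0.77181039] (np.float64(0.2986784532655077), np.float64(0.6247792548352447), np.float64(0.6667580838537958))
173 R43.2 fr0.0 ft-0.4 fz0.0
183 R42.4 fr0.6 ft-0.4 fz0.4
193 R41.5 fr-0.0 ft0.9 fz0.5
(193, -32, np.float64(0.04152138412323241)) 10.9667 {'side': (-8.0, 254), 'top': (-156.0, 129)}
```

View pics/c2.png

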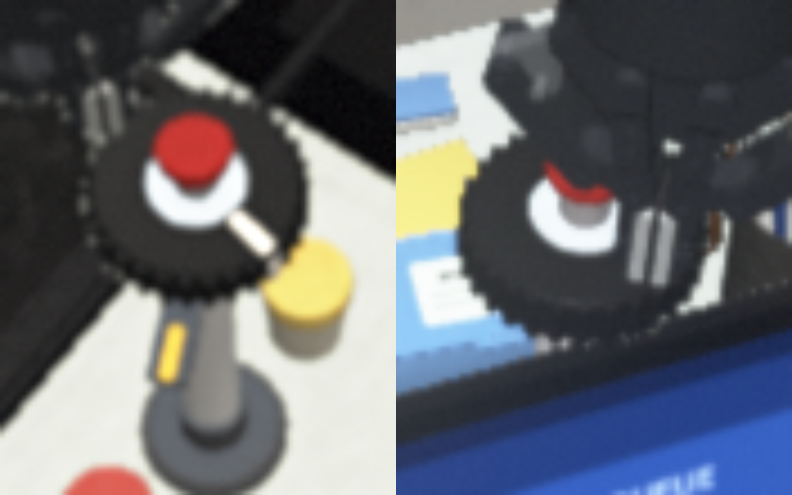

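The collar has not turned: the crops show the finger at the near side, apparently not touching. I check the TCP against the images.

Run:
```python
from r import *
s=sense();print(s["position"],s["eef_rot"],s["gripper_width"],s["wrist_force"])
p=np.array(s["position"])
for n,(x,y) in(("side",(225,150)),("top",(260,140))):
    a=snapshot(n);print(n,[((proj(a,p+[0,0,h])-[x,y])*4.5).round() for h in(0,.02,.05)], [((proj(a,[*C,h])-[x,y])*4.5).round() for h in(.25,.274,.303)])
```

```text
[ 0.64670084 -0.17446256  0.25305084] [-3.01905622e+00  8.68221998e-01 -1.47900391e-05] 0.0007644482350477542 [-1.03119961 -0.43652062  0.63312845]
side [array([106., 163.]), array([102., 139.]), array([ 96., 101.])] [array([195., 206.]), array([193., 178.]), array([190., 142.])]
top [array([242., 324.]), array([247., 291.]), array([255., 237.])] [array([181., 251.]), array([185., 210.]), array([191., 157.])]
```

Run:
```python
from r import *
s=dict(np.load("w1.npz"));p=np.array([.4303,-.1296,.5789])
print([proj(s,p+[0,0,h]).round(1) for h in(0,.01,.02,.03,.05)])
move_straight(pos(193,.095),None)
for h in (.253,):
  for n in("side","top","wrist"):
    a=snapshot(n);np.savez(n+"3.npz",**a);print(n,proj(a,np.array(sense()["position"])))
s=dict(np.load("side3.npz"));t=dict(np.load("top3.npz"));w=dict(np.load("wrist3.npz"))
cv2.imwrite("pics/c3.png",np.hstack([cv2.resize(a["frame"][y:y+130,x:x+88],None,fx=3,fy=3)[:,:,::-1] for a,x,y in((s,215,140),(t,270,150),(w,235,200))]))
```

```text
[array([275.4, 242.1]), array([275.3, 249.5]), array([275.2, 257.7]), array([275. , 266.9]), array([274.6, 288.8])]
side [224.6828092  176.01506625]
top [332.00899455 234.53184372]
wrist [279.62129789 241.78947775]
```

View pics/c3.png

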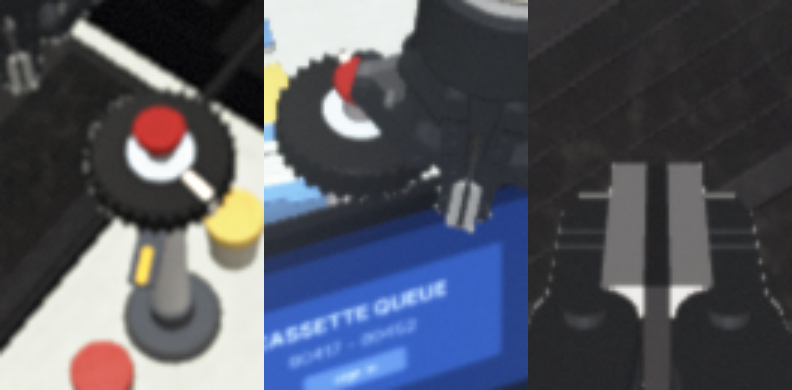

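The visible fingers end about 14–20 mm behind the nominal TCP, so they may have passed over the collar. I probe down on the collar's top face to find the true end.

Run:
```python
from r import *
move_straight(pos(193,.095,.285),None)
move_straight(pos(193,.036,.285),None);hold(.2)
b=np.array(sense()["wrist_force"])
h=move_straight(pos(193,.036,.24),None,max_speed=.03,f_stop=3)
s=sense();print(h,s["position"],s["wrist_force"]-b,s["time"],mark())
```

```text
False [ 0.6530498  -0.17364185  0.24023948] [ 1.67661196 -0.60853048  0.59844942] 14.675 {'side': (-8.0, 254), 'top': (-162.6, 127)}
```

Run:
```python
from r import *
p=np.array(sense()["position"])
s=snapshot("side");t=snapshot("top");w=snapshot("wrist")
for n,a in(("s",s),("t",t),("w",w)): print(n,proj(a,p),proj(a,[*C,.2745]))
cv2.imwrite("pics/c4.png",np.hstack([cv2.resize(a["frame"][y:y+130,x:x+c],None,fx=4,fy=4,interpolation=cv2.INTER_CUBIC)[:,:,::-1] for a,x,y,c in((s,215,130,95),(t,260,130,100))]))
```

```text
s [251.79916864 191.00887701] [267.85693127 189.37967116]
t [311.36077583 214.01354145] [301.13217722 186.44048456]
w [279.59246123 241.76269264] [224.07520927 220.50744227]
```

View pics/c4.png

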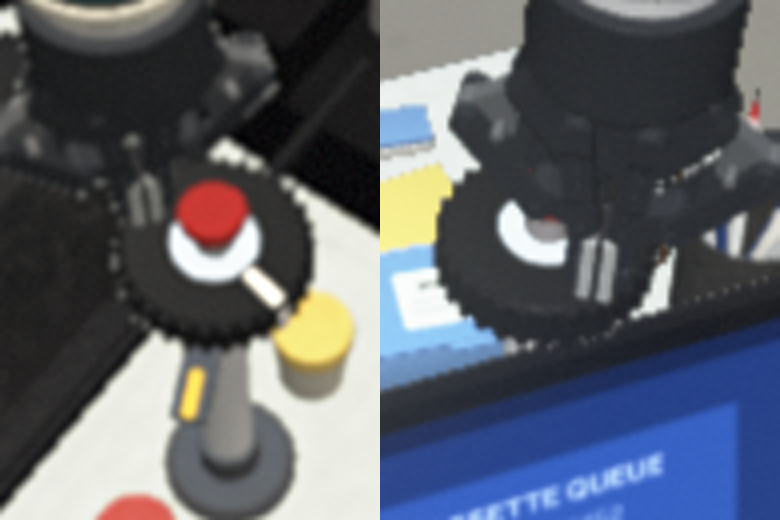

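Run:
```python
from r import *
S=dict(np.load("side3.npz"));T=dict(np.load("top3.npz"))
p=np.array(pos(193,.095)); print("tcp",p,"tip",tri(S,(222.5,171),T,(337,225)), "chk cap z")
for h in (0,.01,.02,.03,.04): print(h,proj(S,p+[0,0,h]).round(1),proj(T,p+[0,0,h]).round(1))
W=dict(np.load("wrist3.npz")); Rw=Rot.from_rotvec(att(-32)).as_matrix()
print("wcam tool frame",Rw.T@(-W["R"].T@W["t"]-p))
for x in(-11,0,11):
  print(x,[proj(W,p+Rw@np.array([x/1e3,0,-h])).round(1).tolist() for h in(0,.01,.02,.03)])
f=W["frame"].min(2);print(f[235:300:3,251],f[235:300:3,280]); print(f[258,235:330:2]); print(f[248,255:305:2])
```

```text
tcp [ 0.59543484 -0.18687035  0.253     ] tip [ 0.59713337 -0.19051542  0.27685304] chk cap z
0 [224.1 176. ] [332.7 235. ]
0.01 [223.5 173.3] [333.4 231.4]
0.02 [222.8 170.5] [334.2 227.7]
0.03 [222.1 167.6] [335.1 223.9]
0.04 [221.3 164.7] [335.9 220. ]
wcam tool frame [ 0.078583   -0.00243308 -0.17930556]
-11 [[281.6, 260.0], [281.7, 268.2], [282.0, 277.2], [282.2, 287.3]]
0 [[281.7, 242.6], [281.9, 250.0], [282.1, 258.2], [282.3, 267.4]]
11 [[281.8, 224.6], [282.0, 231.2], [282.2, 238.5], [282.5, 246.7]]
[38 41 43 41 45 47 47 43 44 40 54 37 39 40 56 41 42 38 40 40 38 39] [37 38 43 40 39 43 41 41 39 39 37 35 34 35 36 35 36 34 34 35 52 70]
[ 37  37  39  38  41  35  42  42  41  43  47  44  41  42 109 113 115 114
 113 110  40  34  32  63 114 114 114 113 113  57  42  43  43  41  41  48
  57  54  54  55  54  53  52  51  52  51  46  35]
[50 49 46 41 42 40 40 48 44 43 42 40 42 37 38 42 41 39 39 41 47 40 38 39
 40]
```

The fingertip's real end is well behind the nominal TCP (over 34 mm by the probe). I descend in guarded steps outside the rim and approach inward until I feel the collar.

Run:
```python
from r import *
move_straight(pos(193,.036,.275),None);move_straight(pos(193,.075,.275),None)
for z in(.232,.222,.212):
    hold(.15);h=move_straight(pos(193,.075,z),None,max_speed=.08,f_stop=4); print("down",z,h,sense()["position"])
    if h: break
    hold(.15);b=np.array(sense()["wrist_force"]);h=move_straight(pos(193,.045,z),None,max_speed=.06,f_stop=3)
    p=np.array(sense()["position"]);print("in",z,h,np.linalg.norm(p[:2]-C),np.round(np.array(sense()["wrist_force"])-b,1))
    if h: break
    move_straight(pos(193,.075,z),None)
print(sense()["time"])
```

```text
down 0.232 False [ 0.61507969 -0.18244564  0.23202117]
in 0.232 True 0.056849327237600784 [-2.7 -1.2  1.7]
17.1
```

Contact at R = 57 mm, with an outward force as expected. I go 8 mm lower, guarded, for more overlap, and try a stroke.

```bash
sed -i 's/Z=.253/Z=.224/' r.py
python3 - <<'E'
from r import *
move_straight(pos(193,.068,.232),None);hold(.15)
print("down",move_straight(pos(193,.068,.224),None,max_speed=.03,f_stop=2.5),sense()["position"][2])
hit,R,b=touch(193,-32,R0=.068);print(hit,R,frad(193,b)); np.save("b.npy",b)
if hit:
    x=stroke(193,-32,40,R,b);np.save("x.npy",x);print(x,sense()["time"],mark())
    print(blob(snapshot("side"),(0,130,90),(8,255,255),(240,170,300,215))[:1])
E
```

```text
down False 0.22360861240119734
True 0.0580731054912433 (np.float64(1.265688009929543), np.float64(1.186420770080724), np.float64(1.0121002532193653))
203 R57.2 fr0.3 ft0.4 fz0.4
213 R56.4 fr0.6 ft0.1 fz0.0
223 R56.1 fr3.7 ft1.3 fz0.1
233 R56.0 fr5.7 ft0.1 fz1.0
(233, 8, np.float64(0.05602728151499317)) 20.1417 {'side': (26.0, 252), 'top': (26.0, 248)}
[(226, [267.7, 182.5], [259, 175, 19, 17])]
```

It works: the mark went from -8° to +26° and the cap did not move. I continue to the end of the wrist range.

Run:
```python
from r import *
phi,psi,R=np.load("x.npy");b=np.load("b.npy")
t=sense()["time"]
x=stroke(phi,psi,96,R,b,step=12,v=.12);print(mark(),sense()["time"]-t)
x=stroke(*x[:2],108,x[2],b,step=12,v=.12);np.save("x.npy",x);print(x,sense()["time"],mark(),np.round(sense()["joint_pos"],2))
print(blob(snapshot("side"),(0,130,90),(8,255,255),(240,170,300,215))[:1])
```

```text
245 R55.9 fr5.4 ft-0.4 fz-0.0
257 R56.0 fr6.5 ft-0.3 fz-0.1
269 R56.0 fr5.9 ft-0.3 fz0.4
281 R56.0 fr6.0 ft-0.3 fz1.1
293 R56.1 fr6.9 ft-0.0 fz-0.4
305 R56.3 fr7.5 ft0.7 fz-0.8
317 R56.5 fr7.3 ft0.1 fz-0.9
329 R56.8 fr7.5 ft0.2 fz-0.3
{'side': (68.1, 173), 'top': (125.7, 241)} 2.9665999999999997
341 R56.9 fr7.0 ft0.4 fz-1.1
353 R56.8 fr5.6 ft0.7 fz0.7
365 R56.8 fr6.0 ft0.9 fz0.0
377 R56.7 fr5.2 ft0.9 fz1.3
389 R56.7 fr5.9 ft0.8 fz2.7
401 R56.7 fr5.6 ft1.8 fz2.6
413 R56.7 fr6.0 ft1.9 fz4.4
425 R56.6 fr5.5 ft1.1 fz4.3
437 R56.5 fr5.7 ft0.9 fz5.0
(np.float64(437.0), np.float64(212.0), np.float64(0.05653703292875108)) 26.4833 {'side': (-124.2, 252), 'top': (-121.2, 248)} [ 0.64  0.73 -0.91  1.36  0.57  1.32  1.84]
[(222, [267.6, 182.4], [259, 175, 18, 17])]
```

The mark is now at about -122°, i.e. 237.5° unwrapped, with 422° to go. I back off, turn the wrist back 270° (the next corner), touch again and continue.

Run:
```python
from r import *
phi,psi,R=np.load("x.npy")
t=sense()["time"]
move_straight(pos(phi,.085),None,max_speed=.2)
phi-=360
for k in range(3):
    psi-=90; movep(pos(phi,.085,.27 if k<2 else .24),att(psi))
print(np.round(sense()["joint_pos"],2),sense()["time"]-t)
hit,R,b=touch(phi,psi,R0=.068,f=4);print(hit,R,frad(phi,b),sense()["time"]-t); np.save("b.npy",b);np.save("x.npy",(phi,psi,R-.001))
if hit:
    x=stroke(phi,psi,96,R-.001,b,step=12,v=.12);np.save("x.npy",x);print(x,mark(),sense()["time"],np.round(sense()["joint_pos"],2))
    print(blob(snapshot("side"),(0,130,90),(8,255,255),(240,170,300,215))[:1])
```

```text
[ 0.04  0.54  0.05  1.39 -0.03  1.22 -2.49] 4.175000000000001
True 0.05845730717001101 (np.float64(1.7568168659156966), np.float64(-0.0544604159583888), np.float64(0.03598968654613588)) 5.166700000000002
89 R56.9 fr2.4 ft0.8 fz-0.2
101 R56.6 fr4.0 ft0.6 fz0.9
113 R56.5 fr5.1 ft0.9 fz1.7
125 R56.5 fr5.9 ft0.3 fz0.7
137 R56.4 fr5.5 ft1.5 fz2.5
149 R56.4 fr6.1 ft-0.1 fz2.7
161 R56.1 fr4.2 ft1.5 fz1.5
173 R55.9 fr4.4 ft1.8 fz1.9
(np.float64(173.0), np.float64(38.0), np.float64(0.055888335941733744)) {'side': (-29.3, 254), 'top': (140.9, 129)} 34.7667 [ 0.4   0.47 -0.28  1.55  0.14  1.14 -0.83]
[(221, [267.6, 182.4], [259, 175, 18, 17])]
```

Run:
```python
from r import *
x=np.load("x.npy");b=np.load("b.npy")
try:
    for k in range(3):
        x=stroke(*x[:2],72,x[2],b,step=12,v=.12,log=(k==2));np.save("x.npy",x);print(x,mark(.277))
except PlanningError as e: print(e)
print(sense()["time"],np.round(sense()["joint_pos"],2),sense()["position"],frad(x[0],b))
print(blob(snapshot("side"),(0,130,90),(8,255,255),(240,170,300,215))[:1])
```

```text
(np.float64(245.0), np.float64(110.0), np.float64(0.0556235383555106)) {'side': (39.9, 252), 'top': (38.8, 246)}
(np.float64(317.0), np.float64(182.0), np.float64(0.05565637161826186)) {'side': (72.5, 185), 'top': (111.9, 241)}
329 R55.8 fr7.1 ft1.5 fz1.2
341 R56.0 fr7.2 ft1.5 fz1.4
353 R56.0 fr6.2 ft1.4 fz1.2
365 R55.9 fr5.4 ft1.9 fz2.8
377 R55.9 fr6.0 ft2.5 fz3.2
389 R56.1 fr6.7 ft2.1 fz4.0
(np.float64(389.0), np.float64(254.0), np.float64(0.05605497891712678)) {'side': (-172.3, 253), 'top': (-169.9, 240)}
41.5667 [ 0.66  0.84 -1.    1.24  0.69  1.4   2.58] [ 0.73847429 -0.13541805  0.22506983] (np.float64(5.460392504251884), np.float64(2.3933599986998795), np.float64(3.5011903034575176))
[(213, [267.8, 182.3], [260, 175, 17, 16])]
```

About 110° remain. I reindex once more, then do the last approach with a check.

Run:
```python
from r import *
phi,psi,R=np.load("x.npy")
move_straight(pos(phi,.08),None,max_speed=.25)
phi-=360
for k in range(3):
    psi-=90; movep(pos(phi,.08,.26 if k<2 else .235),att(psi))
hit,R,b=touch(phi,psi,R0=.066,f=4);print(hit,R); np.save("b.npy",b)
if hit:
    x=stroke(phi,psi,96,R-.0015,b,step=12,v=.12);np.save("x.npy",x);print(x,mark(.279),sense()["time"])
```

```text
True 0.05946152538939343
41 R57.7 fr4.4 ft0.9 fz2.0
53 R57.5 fr4.7 ft0.7 fz2.8
65 R57.4 fr5.3 ft1.1 fz2.1
77 R57.4 fr6.0 ft0.8 fz3.5
89 R57.4 fr5.7 ft0.1 fz4.1
101 R57.3 fr5.5 ft0.0 fz4.4
113 R57.2 fr5.4 ft1.1 fz4.7
125 R57.1 fr5.1 ft1.3 fz3.4
(np.float64(125.0), np.float64(80.0), np.float64(0.05706979223303767)) {'side': (-74.9, 253), 'top': (-75.7, 249)} 49.6083
```

Run:
```python
from r import *
x=np.load("x.npy");b=np.load("b.npy")
x=stroke(*x[:2],14,x[2],b,step=7,v=.08);np.save("x.npy",x);print(mark(.279))
s=snapshot("side");y=blob(s,(18,100,90),(35,255,255),(240,215,282,250));I=plane(s,y[0][1],.233)[:2]-C
print(np.degrees(np.arctan2(I[1],I[0])),y[0],sense()["time"])
cv2.imwrite("pics/c5.png",cv2.resize(s["frame"][150:260,225:310],None,fx=5,fy=5,interpolation=cv2.INTER_CUBIC)[:,:,::-1])
```

```text
132 R56.9 fr4.6 ft0.4 fz2.5
139 R56.7 fr5.0 ft1.7 fz1.0
{'side': (-62.9, 254), 'top': (-64.7, 244)}
-60.86923207175809 (56, [262.6, 228.2], [260, 222, 6, 13]) 50.3083
```

View pics/c5.png

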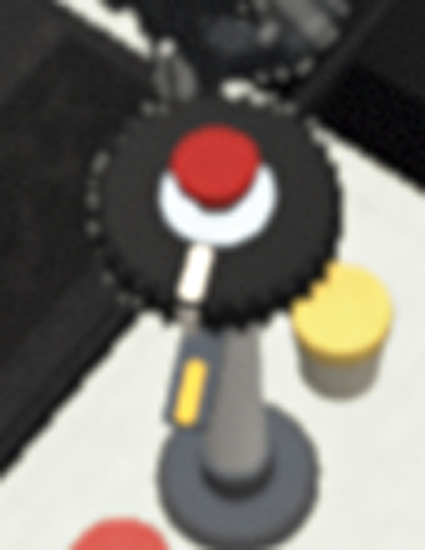

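The crop shows the mark coming up to the index line with about 2.5° left. I finish that, then push the post under force guard.

Run:
```python
from r import *
x=np.load("x.npy");b=np.load("b.npy")
x=stroke(*x[:2],2.5,x[2],b,step=2.5,v=.05)
move_straight(pos(x[0],.085),None,max_speed=.2);print(mark(.279),sense()["time"])
move_straight(pos(x[0],.085,.31),None,max_speed=.25)
move_straight(pos(0,0,.31),None,max_speed=.2);hold(.15)
h=move_straight(pos(0,0,.22),None,max_speed=.06,f_stop=3.5);z0=sense()["position"][2];print("touch",h,z0,sense()["wrist_force"])
if h:
    h=move_straight(pos(0,0,z0-.03),None,max_speed=.03,f_stop=20);s=sense();print("home",h,s["position"][2]-z0,s["wrist_force"])
    print(mark(.279),s["time"])
```

```text
142 R56.3 fr3.4 ft-1.0 fz0.0
{'side': (-61.1, 254), 'top': (-63.2, 139)} 50.95
touch True 0.2604715596042663 [ 0.05010635 -0.03930363  0.05068031]
home True -0.013906565451056285 [-2.68626554 -0.276761    5.04115489]
{'side': (-61.1, 254), 'top': (-4.5, 115)} 53.6833
```

Run:
```python
from r import *
for f in(25,):
    z0=sense()["position"][2]
    h=move_straight(pos(0,0,z0-.02),None,max_speed=.02,f_stop=f);s=sense();print(h,z0,s["position"][2],s["wrist_force"],s["time"])
move_straight(pos(0,0,.31),None,max_speed=.2);move_straight(pos(166,.12,.33),None,max_speed=.25)
S=snapshot("side");T=snapshot("top");r=(0,130,90),(8,255,255)
a=blob(S,*r,(240,170,300,215));b=blob(T,*r,(280,155,330,205));print(a[0],b[0],tri(S,a[0][1],T,b[0][1]),mark(.279),sense()["time"])
cv2.imwrite("pics/c6.png",np.hstack([cv2.resize(q["frame"][y:y+110,x:x+88],None,fx=4.5,fy=4.5,interpolation=cv2.INTER_CUBIC)[:,:,::-1] for q,x,y in((S,225,150),(T,260,140))]))
```

```text
True 0.246614111206986 0.2465884725559752 [-1.774747    0.10544532  4.44874214] 54.2333
(144, [267.9, 188.4], [261, 183, 15, 12]) (135, [300.0, 184.1], [294, 178, 13, 13]) [ 0.68909851 -0.1646312   0.27901265] {'side': (-61.1, 254), 'top': (-175.3, 117)} 55.5333
```

View pics/c6.png

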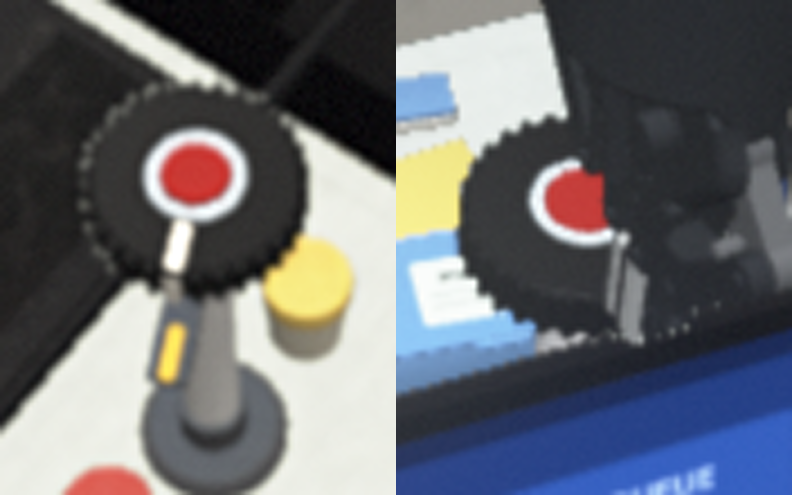

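The crops show the cap sunk to the collar, the white mark in line with the yellow index, and the pots in place. The second push met a hard stop at once, so the post is home.

```bash
python3 -c "
from cell import *
print(finish_job(),sense()['time'])"
```

```text
the job is handed in; nothing more can be done
the job is handed in; nothing more can be done
```

I loosened the collar to two full turns from tight (white mark within about 1° of the index line), then pushed the post down to its hard stop. I saw no sign of the pots having moved, and I handed the job in at about 56 s with the arm clear of everything.

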